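# Slide the pastry board out over the shelf edge

### The job

Push the thin wooden pastry board across the low steel shelf, away from the robot, until it sticks out about 40 mm past the shelf's far long edge, square to that edge, so that the packer on the other side can get fingers under it. Only slide it: do not pick the board up or tip it, and leave the cup and the jar where they stand.

Things in the scene. Friction and masses are not known exactly. Their poses are not given: they have to be found in the camera images.
- shelf: Low fixed shelf of stainless steel standing on the counter, 280 mm deep (x) by 560 mm wide (y), flat top 60 mm above the counter, no rim or lip. It stands in a different place and turned a little each time. Origin: centre of its footprint, on the counter (z = 0). Its x axis points away from the robot, out over the far long edge; y along the long edges; z up.
- shelf_edge (a point): Middle of the shelf's far long edge, at the level of its top surface (140 mm along x from the shelf's origin, 60 mm up). Same axes as the shelf: the board's overhang is measured along this x.
- board_center (a point): Centre (half-way up) of the loose, plain wooden pastry board, a flat rectangle 110 mm (x) by 180 mm (y), 8 mm thick, about 0.14 kg, lying flat on the shelf top, well inside the far edge and slightly askew. x axis across its short dimension, pointing towards the shelf's far edge; y along its long sides. It slides on the shelf with a few tenths of a newton to about 2 N of push on its near long side, and tips off if half of it or more overhangs.
- board_front (a point): Middle of the board's far long side (55 mm along the board's x from its centre), half-way up its thickness: the side that has to stick out past the shelf edge.
- cup: Bystander: plain white ceramic cup without handle, 68 mm across the rim, 75 mm tall, standing on the shelf near one end, left or right of the board. Origin: centre of its underside.
- jar: Bystander: closed amber glass jar with a steel lid, 60 mm across, 85 mm tall, standing on the shelf near the other end. Origin: centre of its underside.
Not all that is in view belongs to the job. There is more than one size of the part that bears board_center; the job needs the smaller.

How it is judged:
At the end, for the whole second after the job is handed in: The board lies still and flat on the shelf top, its far long side 40 mm (give or take 10 mm) beyond the shelf's far edge and within 0.12 rad (7 degrees) of parallel to it (x of board_front in the frame of shelf_edge between 0.03 and 0.05 m and angle between the x axis of board_center and the x axis of shelf, either way round below 0.12 rad and z of board_center in the frame of shelf_edge between 0.001 and 0.008 m and angle between board_center's own z axis and vertical below 0.05 rad and linear speed of board below 0.01 m/s); the robot touches nothing.
It fails at once if the board is lifted (10 mm or more off the shelf top) (z of board_center in the frame of shelf_edge above 0.014 m).
It fails at once if the board is tipped or pushed off the shelf (angle between board_center's own z axis and vertical above 0.2 rad or z of board_center in the frame of shelf_edge below -0.01 m).
It fails at once if the cup or the jar is shifted by more than 20 mm or tipped (distance of any of cup, jar from where it was at the start of the episode above 0.02 m or angle between any of cup, jar's own z axis and vertical above 0.25 rad).
It also fails if it takes over 37 s, if anything falls off the work surface, if the arm or the gripper's body presses on something with over 40 N, if the wrist force passes 120 N, or if a joint passes its speed limit or range.

### The arm

A 7-joint arm with a two-finger parallel gripper is mounted at the origin on the work surface. World frame = base frame: x ahead of the robot, y to its left, z up, the work surface at z = 0. Lengths are in m, angles in rad, forces in N, time in s.
With the tool pointing down it reaches from about 0.4 to 0.85 m from the base axis. Payload 6.9 kg.
Tool frame: the origin (TCP) lies midway between the tips of the shut fingers; the grasp point (between the pads) lies behind it (ctrl.pinch_z is the z of the grasp point in the tool frame, in m); z points along the fingers, y is the direction in which the jaws open and shut (so a half turn about z gives the same grasp; the last joint's range is limited). The gripper opens to 85 mm and grips with 20 to 120 N. Pads are 22 mm wide; open, the fingers measure 114 mm over their backs; the gripper's body (76 mm by 85 mm) begins 54 mm behind the grasp point. The pads swing forward as they close: fully open they stand 13 mm farther back than shut.
Start: joints at [1.381, 0.507, -0.238, 1.5, 0.126, 1.149, -0.155], TCP at [0.182, -0.598, 0.231] pointing down, gripper open.
Joint ranges: [-3.08, 3.08], [-0.24, 2.05], [-1.43, 1.35], [0, 2.5], [-1.52, 4.66], [0.17, 1.96], [-2.89, 2.89]. Speed limits (rad/s): [2.39, 2.39, 3.14, 3.14, 3.14, 3.14, 3.14].

### API

Orientations are given as a unit quaternion [w, x, y, z].
In Python, from station import ctrl, get_state, vision, ticket, models gives the robot as it stands. Calls block until the motion is done:
- ctrl.movep(position, orientation): joint-space move of the TCP to a pose.
- ctrl.movel(position, frame=None, max_speed=0.15): straight line of the TCP; frame=None keeps the orientation; max_speed is the mean speed in m/s.
- ctrl.set_joints(angles): joint-space move.
- ctrl.ungrasp() and ctrl.close_gripper(force=None): open the fingers fully, or close them until they stop; force is the grip in N (None keeps the last).
- ctrl.pause(seconds).
- ctrl.ik(position, orientation): joint angles nearest the present ones, or None.
- get_state(): the state.
- vision.grab_frame(name): name is "side" or "top"; returns (picture, depth): 384x512x3 uint8, blue, green, red; 384x512 float32, m along the optical axis (not along the pixel's ray), 0 where there is no reading.
- vision.camera_info(name): a dict with "mtx" (3x3 intrinsics, pixels), "R" (3x3) and "t" (3): a world point X has camera coordinates R X + t. Camera axes: x right, y down, z forward; pixel columns grow to the right and rows downward; lengths in m; the calibration is good to about 2 mm. A picture is of the moment at which its call begins. camera_info takes no time and is no camera call.
A pose or a line that the arm cannot do raises ctrl.Unreachable and nothing moves.
- ticket.close_job(): hands the job in, once; it reports no verdict.
Trained networks look in the newest picture that a camera, given by its name, has taken for a name from the list of things; names that differ only in an ending like _2 or _b are one class to them, and where a whole thing is asked for, a point or a joint stands for the part that bears it (a point fixed in the world has none). Each returns a list of dicts, best first, with "p" (0 to 1); they miss things now and then, are a little off and sometimes report something else, mostly with a low value. They report only what shows in the picture. A call takes as long as a camera call. They do not tell look-alikes from the thing itself.
- models.recognise(camera, target): "point" ([column, row] in pixels, amid what is visible of it).
- models.masks_of(camera, target): "mask" (384x512 bool, what is visible of it) and "point" ([column, row] in pixels, amid what is visible of it).
The state is a dict: "time": time; "qpos": joint angles; "qd": joint speeds; "tau": joint torques, N m; "tcp_pos": TCP position; "eef_rot": TCP orientation; "contact_force": force on the tool from outside, world axes, zero at the start; "wrist_torque": the same for the moment, N m; "width": finger opening in m.
Only numpy, scipy, OpenCV 4.12 (cv2) and the standard library are available. Lean on these libraries where they do the work, as an engineer would, in place of code of your own. Each camera call takes 0.05 s, during which the arm holds its last target.

## Working session

There is one attempt and no reset: what is moved stays moved. The work goes in short steps, each a Python script; the robot and the scene stay as the last script left them, time stands still between calls to the robot, and variables do not carry over. Pictures are saved under pics/ and viewed, and the job is handed in when it is done.

```bash
mkdir -p pics; ls; python3 - <<'E'
from station import ctrl,get_state,vision,models
import cv2,numpy as np
for c in("top","side"):
    p,d=vision.grab_frame(c); cv2.imwrite(f"pics/{c}0.png",p); np.save(f"{c}0.npy",d)
    i=vision.camera_info(c); print(c,i["mtx"].tolist(),i["R"].round(4).tolist(),i["t"])
    for n in("board_center","shelf","cup","jar"):
        print(n,[(np.round(r["point"]),round(r["p"],2),int(r["mask"].sum())) for r in models.masks_of(c,n)])
s=get_state();print(s["time"],s["tcp_pos"],s["eef_rot"],s["width"],ctrl.pinch_z)
E
```

```text
pics
top [[481.833031522315, 0.0, 256.5808776274554], [0.0, 481.833031522315, 194.92173386262766], [0.0, 0.0, 1.0]] [[-0.0, -0.9999, 0.0117], [-0.9827, -0.0022, -0.1853], [0.1853, -0.0115, -0.9826]] [0.04708585 0.49697487 1.29193369]
board_center [(array([298., 180.]), 0.8, 2481), (array([143., 271.]), 0.76, 5403)]
shelf [(array([304., 202.]), 0.88, 16857)]
cup [(array([224., 147.]), 0.83, 588)]
jar [(array([389., 185.]), 0.93, 552)]
side [[372.4900786540998, 0.0, 252.83420484364703], [0.0, 372.4900786540998, 189.19173624600612], [0.0, 0.0, 1.0]] [[0.9818, -0.1896, 0.0049], [-0.1305, -0.6942, -0.7079], [0.1376, 0.6944, -0.7063]] [-0.46644288  0.15067483  0.7423157 ]
board_center [(array([297., 237.]), 0.87, 4372), (array([162., 143.]), 0.8, 3482)]
shelf [(array([261., 291.]), 0.93, 29094)]
cup [(array([300., 151.]), 0.76, 1082)]
jar [(array([321., 348.]), 0.7, 2233)]
0.5 [ 0.18153726 -0.59801045  0.23125317] [-4.23531393e-05  9.89159714e-01  1.46843655e-01 -1.44360979e-05] 0.08533446349700122 -0.0187
```

View pics/top0.png

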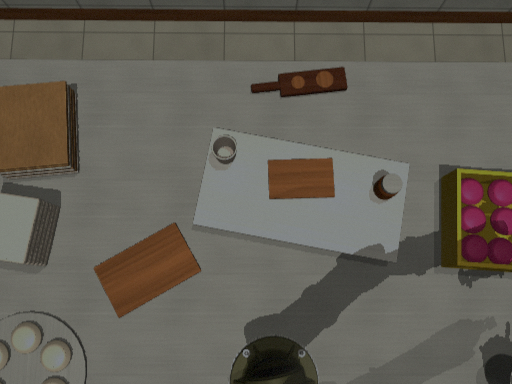

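View pics/side0.png

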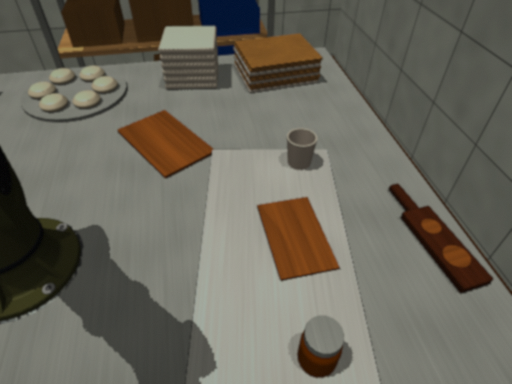

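Candidates in the top view are the board on the shelf (300,179), a larger look-alike board on the counter (147,270) and a dark paddle (313,82). The description (smaller, on the shelf) picks (300,179). The cup is at (224,148) and the jar at (387,185). Next I measure their poses and crop in on the chosen board.

```bash
cat > h.py <<'E'
import cv2,numpy as np
from station import ctrl,get_state,vision,models,ticket
def onplane(c,px,z):
    i=vision.camera_info(c);K,R,t=map(np.array,(i["mtx"],i["R"],i["t"]))
    px=np.asarray(px,float).reshape(-1,2)
    r=np.c_[px,np.ones(len(px))]@np.linalg.inv(K).T@R
    o=-R.T@t
    return (o+r*((z-o[2])/r[:,2])[:,None])[:,:2]
def rect(c,mask,z):
    m=mask.astype(np.uint8); cs,_=cv2.findContours(m,0,2); k=max(cs,key=cv2.contourArea)
    P=onplane(c,k.reshape(-1,2),z)
    (cx,cy),(w,h),a=cv2.minAreaRect((P*1000).astype(np.float32))
    # yaw of short-side axis closest to +x
    a=np.deg2rad(a)
    if w>h: a+=np.pi/2; w,h=h,w
    while a>np.pi/2:a-=np.pi
    while a<=-np.pi/2:a+=np.pi
    return np.array([cx,cy])/1000,(w/1000,h/1000),a
def measure(zsh=0.06,names=("board_center","shelf","cup","jar"),verb=True):
    out={}
    for c in("top","side"):
        vision.grab_frame(c)
        for n in names:
            z={"board_center":.068,"shelf":.06,"cup":.135,"jar":.145}[n]
            for r in models.masks_of(c,n):
                if r["p"]<.4: continue
                if n in("board_center","shelf"):
                    o=rect(c,r["mask"],z); print(c,n,round(r["p"],2),o[0].round(4),np.round(o[1],4),"yaw",round(o[2],4))
                else: print(c,n,onplane(c,r["point"],z-.035).round(3))
                out.setdefault((c,n),[]).append(r)
    return out
E
python3 - <<'E'
from h import *
o=measure()
p,_=vision.grab_frame("top")
cv2.imwrite("pics/crop.png",cv2.resize(p[110:280,90:430],None,fx=2.3,fy=2.3,interpolation=cv2.INTER_CUBIC))
p,_=vision.grab_frame("side")
cv2.imwrite("pics/crop2.png",cv2.resize(p[110:384,150:420],None,fx=2.1,fy=2.1,interpolation=cv2.INTER_CUBIC))
d=np.load("top0.npy");K=vision.camera_info("top")
for px in((260,210),(300,179),(147,270),(300,300)):
    i=K;r=np.linalg.inv(i["mtx"])@[*px,1]*d[px[1],px[0]];print(px,(np.array(i["R"]).T@(r-i["t"])).round(4))
E
```

```text
top board_center 0.78 [ 0.5417 -0.0734] [0.1106 0.1797] yaw 0.032
top board_center 0.63 [0.2947 0.3385] [0.157  0.2486] yaw 0.5094
top shelf 0.91 [ 0.5004 -0.078 ] [0.2819 0.5592] yaw -0.1886
top cup [[0.62  0.136]]
top jar [[ 0.516 -0.304]]
side board_center 0.87 [0.3038 0.2633] [0.1465 0.2405] yaw 0.5184
side board_center 0.77 [ 0.541  -0.0785] [0.1114 0.1842] yaw 0.0295
side shelf 0.92 [ 0.5036 -0.0683] [0.2801 0.5323] yaw -0.1869
side cup [[0.613 0.132]]
side jar [[ 0.509 -0.311]]
(260, 210) [0.452  0.0385 0.0629]
(300, 179) [ 0.5369 -0.0712  0.0712]
(147, 270) [0.292  0.3515 0.004 ]
(300, 300) [ 0.2104 -0.0729  0.0005]
```

View pics/crop.png

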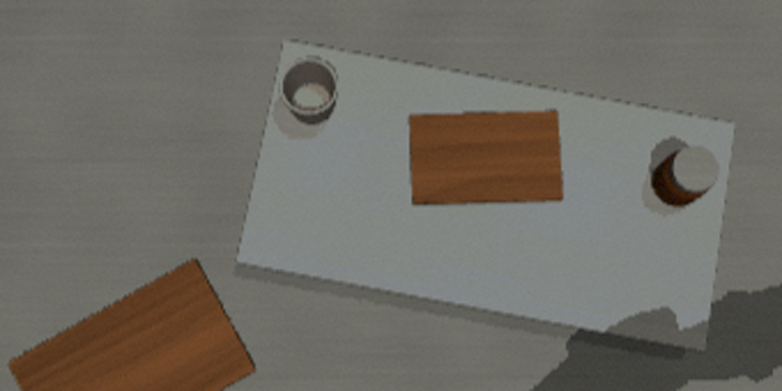

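View pics/crop2.png

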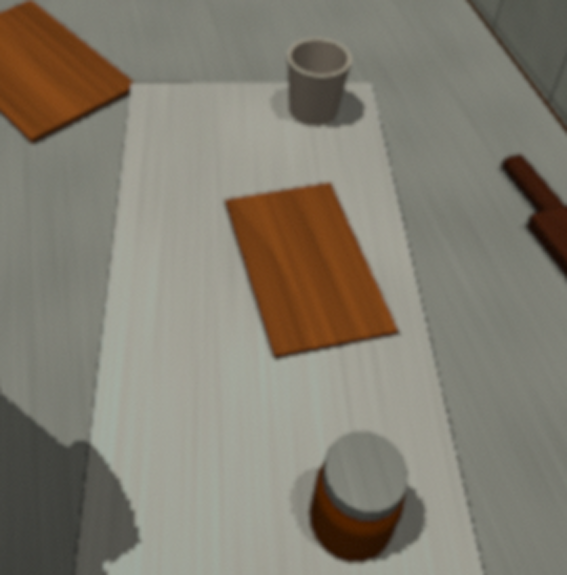

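The crop shows a 110×180 mm board on the shelf at yaw 0.03, while the shelf is at yaw −0.19. The other board is ~155×245 mm on the counter, so it's the decoy. I'll push with the open fingers lined up along the shelf's y, so that the push squares the board as well.

```bash
cat >> h.py <<'E'
O=np.array([.5005,-.078]);YAW=-.188
ex=np.array([np.cos(YAW),np.sin(YAW)]);ey=np.array([-ex[1],ex[0]])
Q=[0,np.cos(YAW/2),np.sin(YAW/2),0]
def W(X,Y,z): return [*(O+X*ex+Y*ey),z]
def S(p): d=np.asarray(p)[:2]-O; return np.array([d@ex,d@ey])
E
python3 - <<'E'
from h import *
ctrl.movep(W(-.068,.005,.2),Q)
s=get_state();f0=np.array(s["contact_force"]);print(s["time"],f0)
ctrl.movel(W(-.068,.005,.066),max_speed=.12)
for z in np.arange(.064,.045,-.002):
    ctrl.movel(W(-.068,.005,z),max_speed=.02)
    s=get_state();f=np.array(s["contact_force"])-f0;print(round(z,3),f.round(2),np.round(s["tcp_pos"],4))
    if f[2]>1.5:break
    if z<.0505: break
print(get_state()["time"])
p,_=vision.grab_frame("side");cv2.imwrite("pics/side1.png",cv2.resize(p[130:330,170:400],None,fx=3,fy=3,interpolation=cv2.INTER_CUBIC))
E
```

```text
3.2333 [ 0.02378095 -0.69040866  0.78149771]
0.064 [ 0.84  1.36 -0.57] [ 0.4348 -0.0605  0.0642]
0.062 [ 0.15  0.48 -0.34] [ 0.4346 -0.0604  0.062 ]
0.06 [-0.5   1.42 -1.01] [ 0.4345 -0.0604  0.0599]
0.058 [ 0.52  0.38 -1.61] [ 0.4346 -0.0604  0.0579]
0.056 [-0.74  1.05  0.23] [ 0.4346 -0.0604  0.0559]
0.054 [ 0.08  0.53 -0.09] [ 0.4345 -0.0604  0.0539]
0.052 [-0.61  0.64 -0.19] [ 0.4345 -0.0604  0.0519]
0.05 [-0.23  0.7  -0.4 ] [ 0.4345 -0.0604  0.0499]
6.5
```

View pics/side1.png

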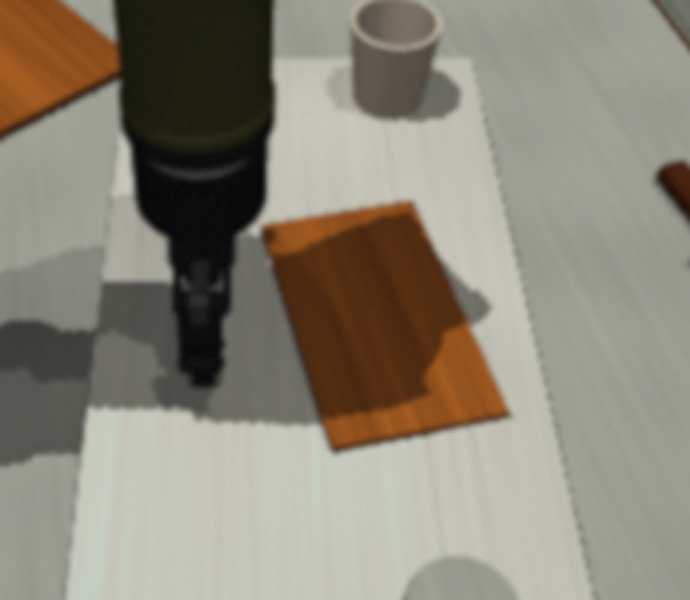

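The fingertips are next to the shelf surface without touching it, just short of the board's near side (crop ~(300,330)). I'll push part of the way and look again.

```bash
python3 - <<'E'
from h import *
ctrl.movel(W(-.03,.005,.050),max_speed=.06)
ctrl.movel(W(.035,.005,.050),max_speed=.035)
s=get_state();print(s["time"],np.round(s["contact_force"],1),S(s["tcp_pos"]).round(4),s["tcp_pos"][2])
o=measure(names=("board_center",))
for c in("top","side"):
    p,_=vision.grab_frame(c);cv2.imwrite(f"pics/{c}2.png",cv2.resize(p[110:330,170:420],None,fx=2.5,fy=2.5,interpolation=cv2.INTER_CUBIC))
E
```

```text
9.3417 [-0.2  0.7  0.1] [0.035 0.005] 0.050020664380478363
top board_center 0.96 [ 0.6128 -0.0336] [0.047  0.1039] yaw 1.386
top board_center 0.85 [0.2935 0.3385] [0.1543 0.2515] yaw 0.5322
side board_center 0.61 [0.303  0.2643] [0.1447 0.241 ] yaw 0.526
side board_center 0.57 [ 0.5978 -0.1024] [0.1113 0.1851] yaw -0.1977
```

View pics/side2.png

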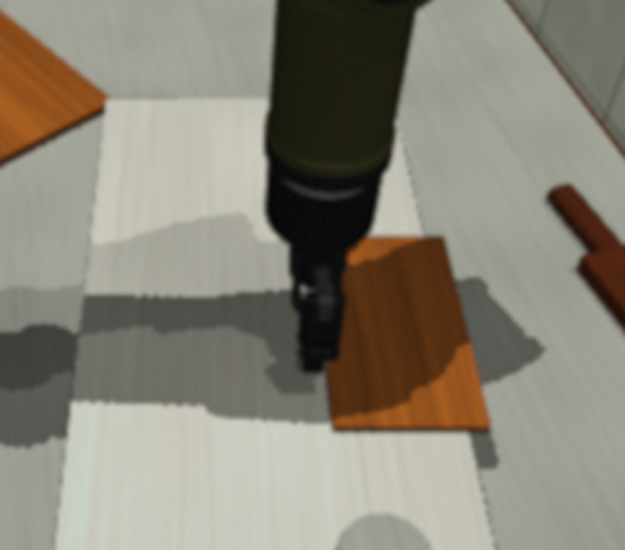

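View pics/top2.png

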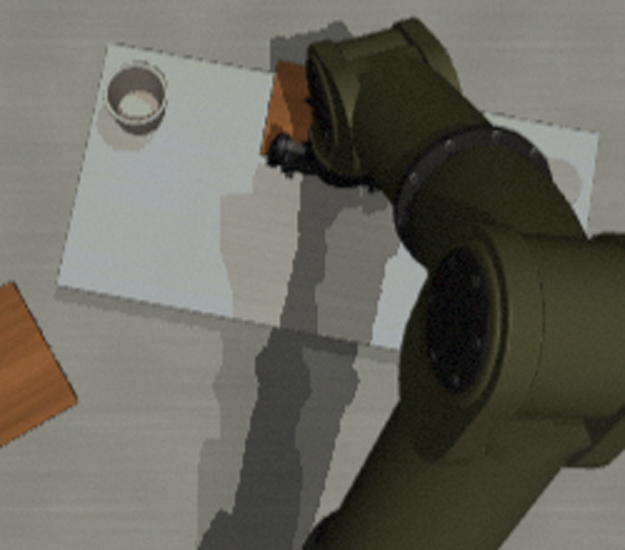

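The board has squared up and is partly over the edge (front at about X=0.155). Now the last stretch, then back off and measure with a clear view.

```bash
python3 - <<'E'
from h import *
ctrl.movel(W(.059,.005,.050),max_speed=.025)
ctrl.pause(.2)
ctrl.movel(W(.02,.005,.050),max_speed=.06)
ctrl.movel(W(.0,.005,.2),max_speed=.15)
ctrl.movep(W(-.08,-.25,.3),Q)
s=get_state();print(s["time"],np.round(s["contact_force"],1))
o=measure(names=("board_center","shelf","cup","jar"))
for c in("top","side"):
    for r in o[c,"board_center"]:
        b=rect(c,r["mask"],.068)
        print(c,S(b[0]),S(b[0])[0]+.055-.14,b[2]-YAW)
    p,_=vision.grab_frame(c);cv2.imwrite(f"pics/{c}3.png",cv2.resize(p[90:330,170:420],None,fx=2.4,fy=2.4,interpolation=cv2.INTER_CUBIC))
print(get_state()["time"])
E
```

```text
14.0083 [1.  0.7 0.5]
top board_center 0.58 [ 0.6213 -0.1016] [0.1115 0.1791] yaw -0.1843
top shelf 0.66 [ 0.501  -0.0788] [0.2819 0.5611] yaw -0.1873
top cup [[0.622 0.134]]
top jar [[ 0.512 -0.306]]
side board_center 0.93 [ 0.6208 -0.1086] [0.1117 0.182 ] yaw -0.1871
side shelf 0.81 [ 0.5032 -0.0697] [0.2808 0.5289] yaw -0.1886
side cup [[0.609 0.128]]
side jar [[ 0.508 -0.311]]
top [ 0.12311722 -0.00060785] 0.038117219952110565 0.0036866156972508723
side [ 0.12390432 -0.00754091] 0.0389043168580272 0.000918259744114025
14.6083
```

View pics/top3.png

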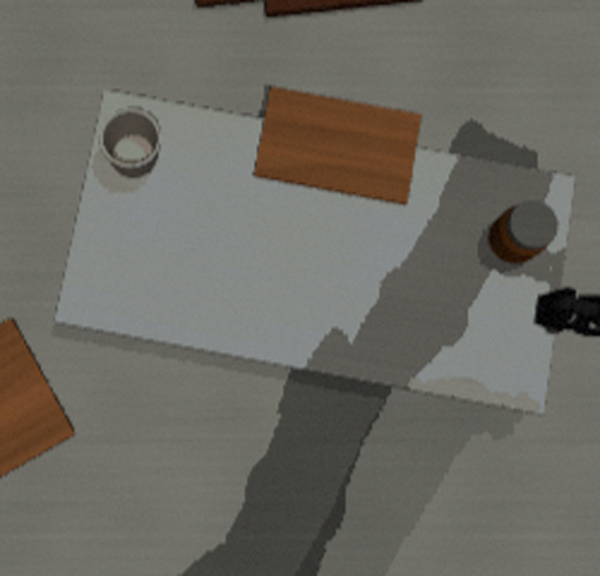

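View pics/side3.png

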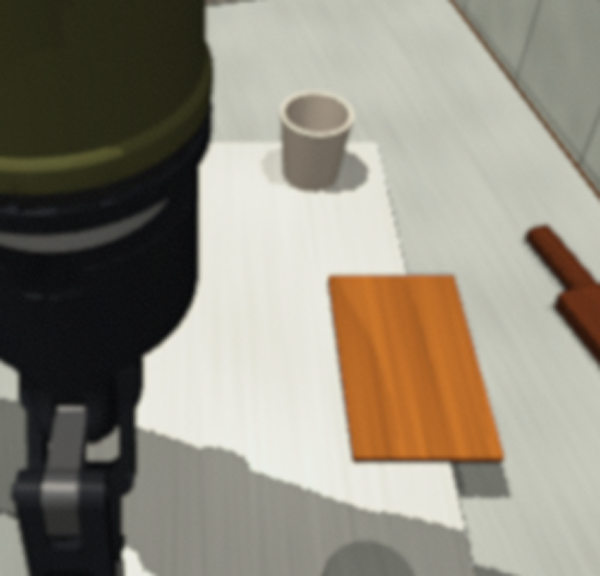

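Both views put the overhang at 38–39 mm, square to within 0.004 rad. The cup and jar haven't moved, and the arm is clear of everything. Handing in.

```bash
python3 -c "
from station import ticket,get_state
print(ticket.close_job(),get_state()['time'])"
```

```text
the job is handed in; nothing more can be done
the job is handed in; nothing more can be done
```

The smaller pastry board now sticks out about 38–39 mm past the shelf's far edge, square to it, and I've handed the job in. I slid it there with the open fingers set parallel to that edge, so the push squared the board too, then backed the arm off.

- **Overhang:** 38.1 mm from the top camera and 38.9 mm from the side camera (target 40 ± 10 mm).
- **Squareness:** within 0.004 rad of the shelf edge in both views (limit 0.12 rad).
- **Flatness:** the board looks flat in both pictures; I did not measure its height or tilt separately.
- **Cup and jar:** readings stayed within about 6 mm of the first ones, which is about the scatter of the measurement, and the arm did not go near them.
- **Arm:** clear of everything at about 14.6 s on the clock (limit 37 s).

**Disagreements:**
- The two cameras differ by about 7 mm on where the board lies along the edge, which is not judged.
- Midway through the push, the top view of the board was blocked by the arm, so I relied on the side camera there.

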